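# Pack the bearing-driver kit

## Robot

A 7-joint arm with a two-finger parallel gripper is mounted at the origin on the work surface. World frame = base frame: x ahead of the robot, y to its left, z up, the work surface at z = 0. Lengths are in m, angles in rad, forces in N, time in s.
With the tool pointing down it reaches from about 0.425 to 1.025 m from the base axis. Payload 3.6 kg.
Tool frame: the origin (TCP) lies on the centre line of the jaws, within the pads' length; the fingertips stand arm.finger_overhang ahead of it and the grasp point (between the pads) lies 3 mm ahead of it (arm.finger_overhang is the distance from the TCP to the fingertips, in m); z points along the fingers, y is the line along which they close (so a half turn about z gives the same grasp; the last joint's range is limited). The gripper opens to 85 mm and grips with 20 to 120 N. Pads are 22 mm wide; open, the fingers measure 114 mm over their backs; the gripper's body (76 mm by 85 mm) begins 54 mm behind the grasp point. The pads swing forward as they close: fully open they stand 13 mm farther back than shut.
Start: joints at [1.06, 0.591, 0.048, 1.609, -0.033, 0.943, -0.034], TCP at [0.294, -0.663, 0.253] pointing down, gripper open.
Joint ranges: [-2.69, 2.69], [-0.47, 2.24], [-1.27, 1.36], [0.19, 2.51], [-1.53, 4.68], [0.08, 2.07], [-3.09, 3.09]. Speed limits (rad/s): [2.57, 2.57, 3.14, 3.14, 3.14, 3.14, 3.14].

## Interface

Orientations are given as a rotation vector (axis times angle).
In Python, from cell import status, optics, ticket, arm gives the robot as it stands.
- The arm moves only by the tool carry_out, never from a script. Its argument "increments" is a list of rows, each a list of 5 numbers: the shift along the tool's x, y, z as a fraction of full scale, then the turn about the tool's z as a fraction of full scale, then the gripper's target within -1 to 1 (fully open at 1, half-way at 0, shut at -1). In form: [[tx, ty, tz, yaw, claw], ...]. A call has 1 to 20 rows; each row is the pose to reach, as a shift and turn from the pose commanded when the call began, along the tool's axes at that moment, turning the shorter way round; what a row does not reach only later rows make up. Full scale, the value 1, is 0.2 m for a shift and pi rad for a turn. A row lasts 1/8 s, in which the tool goes at most 62.5 mm and 10.7 degrees, less where a joint would pass 70% of its speed; a pose out of reach is approached as far as the arm can. A call with a number of a shift or a turn outside -1 to 1 is refused whole. A call with a gripper value outside its range is refused whole. The fingers move at their own pace and stop on an object; "grip_force" is the grip in N (left out, the last holds). Time passes only in rows, so rows that repeat a pose let the fingers close. It gives the time, the measured TCP pose, the force, the opening and the grip force at its end, in the units of the state.
- status.get_state(): the state, without advancing time (a new reading comes with each control period).
- optics.grab_frame(name): name is "scene" or "top"; returns a dict with "pixels" (420x560x3 uint8, red, green, blue), "depth" (420x560 float32, m along the optical axis (not along the pixel's ray), 0 where there is no reading), "fovy" (degrees; the focal length in pixels is half the picture's height over the tangent of half this angle, whatever the lens; pixels are square), "cx", "cy" (the principal point, pixels), "extrinsics" (4x4, takes a point from world to camera coordinates). Camera axes: x right, y up, looking along -z (the intrinsics and any distortion apply to the point x, -y, -z); pixel columns grow to the right and rows downward; lengths in m; the calibration is good to about 2 mm. A picture is of the moment at which its call begins.
- ticket.close_job(): hands the job in; it is judged then, once.
The state is a dict: "t": time; "q": joint angles; "dq": joint speeds; "effort": joint torques, N m; "tool_pos": TCP position; "orientation": TCP orientation; "force": force on the tool from outside, world axes, zero at the start; "ft_torque": the same for the moment, N m; "finger_gap": opening from 0.0 (shut) to 1.0 (fully open); "grasp_force": force on a finger pad.
Only numpy, scipy, OpenCV 4.12 (cv2) and the standard library are available. Lean on these libraries where they do the work, as an engineer would, in place of code of your own. Each camera call takes 0.05 s, during which the arm holds its last target. There are 200 camera calls.

## Task

Take the stack of three aluminium driver discs apart and set each one flat in the kit-case pocket of its own size: smallest disc in the smallest pocket, middle in the middle, largest in the largest. When all three discs lie flat in their pockets, lay the long eight-sided handle over them, centred and resting in the notches of both end posts, either way round. Do not shift or tip the mug of bolts.

Things in the scene. Friction and masses are not known exactly. Their poses are not given: they have to be found in the camera images.
- disc_small_centre (a point): the smallest bearing-driver disc: plain aluminium disc, 28 mm in diameter, 30 mm thick, with a dark groove round its side; starts on top of the one stack of three, flat. The point is its centre, 15 mm above its underside; z is its axis, up. Best gripped by its upper half, fingertips about 12 mm above its underside, clear of what lies beneath it
- disc_mid_centre (a point): the middle-sized bearing-driver disc: plain aluminium disc, 42 mm in diameter, 30 mm thick, with a dark groove round its side; starts in the middle of the one stack of three, flat. The point is its centre, 15 mm above its underside; z is its axis, up. Best gripped by its upper half, fingertips about 12 mm above its underside, clear of what lies beneath it
- disc_large_centre (a point): the largest bearing-driver disc: plain aluminium disc, 56 mm in diameter, 30 mm thick, with a dark groove round its side; starts at the bottom of the one stack of three, flat. The point is its centre, 15 mm above its underside; z is its axis, up. Best gripped by its upper half, fingertips about 12 mm above its underside, clear of what lies beneath it
- handle_mid (a point): driver handle: straight eight-sided steel-coloured bar, 22 mm across flats, 290 mm long (plus a 12 mm stud of 12 mm diameter at one end), 0.32 kg, lying flat on the bench. The point is the middle of the bar, 11 mm above its underside; x runs along the bar
- seat_small (a point): the smallest of the three round pockets in the kit case, 42 mm across and 6 mm deep with a dark lining, in an 80 mm square wooden plate; the place of the smallest disc. The point is the centre of the pocket's floor, 10 mm above the bench; the plate's top is 6 mm higher; z up
- seat_mid (a point): the middle of the three round pockets in the kit case, 56 mm across and 6 mm deep with a dark lining, in an 80 mm square wooden plate; the place of the middle-sized disc. The point is the centre of the pocket's floor, 10 mm above the bench; the plate's top is 6 mm higher; z up
- seat_large (a point): the largest of the three round pockets in the kit case, 70 mm across and 6 mm deep with a dark lining, in an 80 mm square wooden plate; the place of the largest disc. The point is the centre of the pocket's floor, 10 mm above the bench; the plate's top is 6 mm higher; z up
- saddle (a point): wooden kit case, 104 x 284 mm, fixed: three pocket plates in a row along y, 80 mm apart in any order, between two end posts at y = +-127 mm, each 10 mm thick, 67 mm high, with an open 90-degree V notch 48 mm wide on top. The point is where the handle's middle lies when it rests in both notches, 59 mm above the bench and 19 mm above the tops of seated discs; y runs from notch to notch
- mug: white ceramic mug of bolts, 80 mm across and 90 mm high, with its handle at its own +y, a bystander; origin at the centre of its underside, z up
Things that resemble listed ones, but are neither listed nor needed, are in the scene too. Leave any green look-alike of the part that bears disc_large_centre alone.

How it is judged:
On the way, in this order (a step that is already met when the one before it is completed fails the run):
1. all three discs lie flat and still in the pockets of their own size (horizontal distance between disc_small_centre and seat_small below 0.0095 m and z of disc_small_centre in the frame of seat_small between 0.012 and 0.0175 m and angle between each of disc_small_centre, disc_mid_centre, disc_large_centre's own z axis and vertical below 0.08 rad and horizontal distance between disc_mid_centre and seat_mid below 0.0095 m and z of disc_mid_centre in the frame of seat_mid between 0.012 and 0.0175 m and horizontal distance between disc_large_centre and seat_large below 0.0095 m and z of disc_large_centre in the frame of seat_large between 0.012 and 0.0175 m and linear speed of each of disc_small, disc_mid, disc_large below 0.03 m/s and angular speed of each of disc_small, disc_mid, disc_large below 0.3 rad/s), for 0.2 s.
2. then the handle rests in both notches over the discs (x of handle_mid in the frame of saddle between -0.006 and 0.006 m and y of handle_mid in the frame of saddle between -0.015 and 0.015 m and z of handle_mid in the frame of saddle between -0.004 and 0.004 m and angle between the x axis of handle_mid and the y axis of saddle, either way round below 0.06 rad and linear speed of handle below 0.03 m/s and angular speed of handle below 0.3 rad/s), for 0.2 s.
At the end, for the whole second after the job is handed in: Each disc flat on the floor of its own pocket (centre within 9.5 mm, height -3 to +2.5 mm, tilt under 0.08 rad); the handle resting in both notches (within 6 mm across, 15 mm along, 4 mm in height, 0.06 rad, either way round); all at rest (all of step 1 and all of step 2); the robot touches nothing.
It fails at once if the mug of bolts is shifted by more than 25 mm or tipped (distance of mug from where it was at the start of the episode above 0.025 m or angle between mug's own z axis and vertical above 0.35 rad).
It also fails if it takes over 122 s, if anything falls off the work surface, if the arm or the gripper's body presses on something with over 40 N, if the wrist force passes 120 N, or if a joint passes its speed limit or range.

## Working session

There is one attempt and no reset: what is moved stays moved. The work goes in short steps, Python scripts to look and compute and a tool call to move; the robot and the scene stay as the last step left them, time stands still between calls to the robot, and variables do not carry over. Pictures are saved under pics/ and viewed, at most 14 in all, crops included, and the job is handed in when it is done.

Besides the shell and the picture viewer there is one more tool, called by a JSON object that holds its "name" and its "arguments". carry_out: Moves the arm, as the interface text tells. Shift numbers are shares of 0.2 m and turn numbers shares of pi rad, none past 1 either way. Its arguments: {"type":"object","properties":{"increments":{"type":"array","items":{"type":"array","items":{"type":"number","minimum":-1,"maximum":1}}},"grip_force":{"type":"number"}},"required":["increments"]}

```bash
mkdir -p pics; ls; python3 - <<'E'
from cell import status, optics, arm
import cv2, numpy as np
print(status.get_state(), arm.finger_overhang)
for n in ("scene","top"):
    f=optics.grab_frame(n)
    np.savez(f"{n}0.npz",**f)
    cv2.imwrite(f"pics/{n}0.png",f["pixels"][...,::-1])
    print(n,f["fovy"],f["cx"],f["cy"],f["extrinsics"].round(4).tolist(),[k for k in f], (f["depth"]>0).mean())
E
```

```text
pics
{'t': 0.0, 'q': array([ 1.05950786,  0.59213746,  0.04827752,  1.60984849, -0.03328235,
        0.94268891, -0.03371341]), 'dq': array([-3.94254706e-04, -1.58377250e-05, -1.25818177e-04,  2.31057555e-04,
        8.23326029e-05, -3.13965217e-04, -6.63572963e-05]), 'effort': array([ 5.58525117e-04, -5.48694205e+01,  1.54658429e+00, -1.98124838e+01,
        9.37409262e-03,  8.88509850e-03, -1.27867477e-06]), 'tool_pos': array([ 0.29385855, -0.66191329,  0.25211729]), 'orientation': array([-3.07111586e+00, -6.51188776e-01,  9.41972873e-04]), 'force': array([0.46428606, 0.09087599, 0.58390038]), 'ft_torque': array([ 0.0128934 , -0.00100052, -0.02038523]), 'grasp_force': 0.0, 'finger_gap': 0.9971657416590031} 0.022
scene 55.044378286622845 283.35824096427666 209.36594054444097 [[-0.348, 0.9374, 0.0141, 0.1213], [-0.5631, -0.2211, 0.7962, 0.2356], [0.7495, 0.2692, 0.6048, -1.2425], [0.0, 0.0, 0.0, 1.0]] ['pixels', 'depth', 'fovy', 'cx', 'cy', 'extrinsics'] 0.996062925170068
top 53.01917830029158 274.69586258727287 203.1139630011621 [[-0.02, -0.9997, -0.016, 0.0712], [0.9905, -0.022, 0.1356, -0.5608], [-0.1359, -0.0132, 0.9906, -0.8328], [0.0, 0.0, 0.0, 1.0]] ['pixels', 'depth', 'fovy', 'cx', 'cy', 'extrinsics'] 0.9960926870748299
```

View pics/scene0.png

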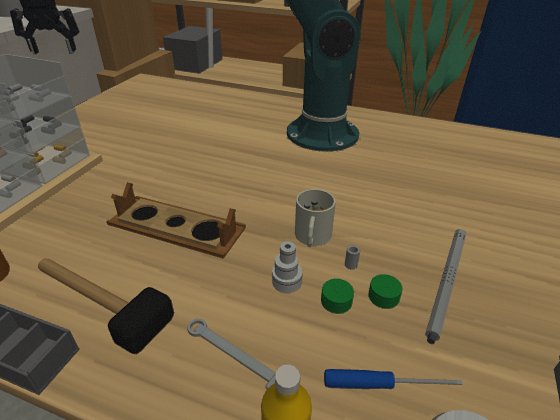

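View pics/top0.png

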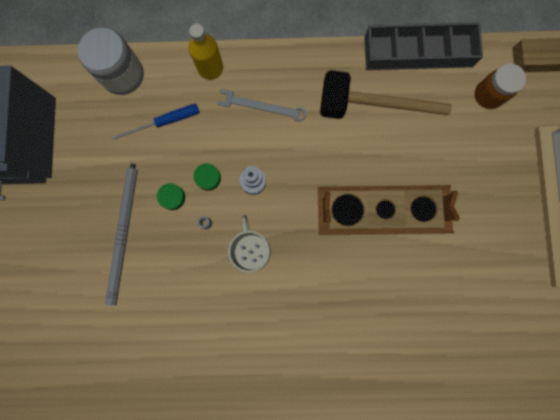

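The stack is at scene (287,265) / top (252,180). Its look-alikes are two green discs at top (206,177) and (170,196), and a loose grey tube at top (204,222), scene (352,257). The handle is at top (121,235), the screwdriver and spanner being the other long things. In the case, the pockets are large at top (347,210), small (386,210) and middle (424,209). The mug is at top (249,252).

```bash
cat > h.py <<'E'
import numpy as np, cv2
class V:
    def __init__(s,f):
        s.px=f["pixels"]; s.d=f["depth"]; s.E=f["extrinsics"]; s.c=np.array([f["cx"],f["cy"]]).astype(float)
        s.f=210/np.tan(np.radians(float(f["fovy"]))/2); s.o=-s.E[:3,:3].T@s.E[:3,3]
    def ray(s,p):
        p=np.atleast_2d(p).astype(float); c=np.c_[(p[:,0]-s.c[0])/s.f,-(p[:,1]-s.c[1])/s.f,-np.ones(len(p))]
        return c@s.E[:3,:3]
    def plane(s,p,z):
        r=s.ray(p); return s.o+r*((z-s.o[2])/r[:,2])[:,None]
    def cloud(s):
        v,u=np.mgrid[:420,:560]; r=s.ray(np.c_[u.ravel(),v.ravel()])
        return (s.o+r*s.d.ravel()[:,None]).reshape(420,560,3)
    def proj(s,P):
        c=np.atleast_2d(P)@s.E[:3,:3].T+s.E[:3,3]
        return np.c_[s.c[0]-s.f*c[:,0]/c[:,2],s.c[1]+s.f*c[:,1]/c[:,2]]
def tri(a,pa,b,pb):
    ra,rb=a.ray(pa)[0],b.ray(pb)[0]
    t=np.linalg.lstsq(np.c_[ra,-rb],b.o-a.o,rcond=None)[0]
    A,B=a.o+t[0]*ra,b.o+t[1]*rb
    return (A+B)/2,np.linalg.norm(A-B)
def snap(n,save=None):
    from cell import optics
    f=optics.grab_frame(n)
    if save: cv2.imwrite(save,f["pixels"][...,::-1])
    return V(f)
E
python3 - <<'E'
from h import *
s,t=[V(np.load(n+"0.npz")) for n in("scene","top")]
C=t.cloud(); S=s.cloud()
print("bench z",np.median(C[300:400,100:500,2]),np.median(S[160:190,200:280,2]))
for n,(u,v) in dict(stack=(252,180),green1=(206,177),green2=(170,196),tube=(204,222),mug=(249,252),L=(347,210),S=(386,210),M=(424,209)).items():print(n,C[v,u].round(4))
# pockets dark ellipses in both views
for v,n,box in((t,"top",(320,455,185,235)),(s,"scene",(105,250,180,252))):
    x0,x1,y0,y1=box; g=v.px[y0:y1,x0:x1].max(2); m=(g<45).astype(np.uint8)
    for c in cv2.findContours(m,cv2.RETR_EXTERNAL,cv2.CHAIN_APPROX_NONE)[0]:
        if len(c)>20:
            e=cv2.fitEllipse(c); p=np.array(e[0])+[x0,y0]; print(n,p.round(1),np.round(e[1],1),v.plane(p,.010).round(4),v.plane(p,.016).round(4))
big=np.hstack([cv2.resize(t.px[140:300,90:290],None,fx=2,fy=2),cv2.resize(s.px[180:340,260:460],None,fx=2,fy=2)])
cv2.imwrite("pics/crop1.png",cv2.resize(big,None,fx=1,fy=1)[...,::-1])
# handle: elevated points
for n,K,box in(("top",C,(95,145,155,310)),("scene",S,(425,470,228,345))):
    x0,x1,y0,y1=box; P=K[y0:y1,x0:x1].reshape(-1,3); P=P[(P[:,2]>.012)&(P[:,2]<.05)]
    r=cv2.minAreaRect((P[:,:2]*1000).astype(np.float32)); print("handle",n,len(P),r,np.percentile(P[:,2],[50,95]))
# discs layers and mug
for n,K,xy in(("top",C,(.55,.05)),):
    P=K.reshape(-1,3); c=K[180,252,:2]; P=P[np.hypot(*(P[:,:2]-c).T)<.045]
    for z in(.03,.06,.09):
        Q=P[abs(P[:,2]-z)<.004]; print(z,len(Q),Q.mean(0).round(4) if len(Q) else 0,np.median(Q[:,2]) if len(Q) else 0)
    P=K.reshape(-1,3); c=K[252,249,:2]; Q=P[(np.hypot(*(P[:,:2]-c).T)<.1)&(abs(P[:,2]-.09)<.006)]; print("mug",np.percentile(Q,[1,50,99],axis=0).round(4))
E
```

```text
bench z -0.00024894343347808823 -0.0013597113863308419
stack [0.6016 0.1022 0.0913]
green1 [0.6221 0.2035 0.0308]
green2 [0.5833 0.2795 0.03  ]
tube [ 0.5299  0.2134 -0.002 ]
mug [0.462  0.1114 0.0704]
L [ 0.5477 -0.0936  0.0113]
S [ 0.5461 -0.1766  0.0096]
M [ 0.5462 -0.2563  0.0118]
top [385.2 209.1] [16.5 17.1] [[ 0.5481 -0.1748  0.01  ]] [[ 0.5474 -0.1733  0.016 ]]
top [423.1 208.5] [22.9 24.1] [[ 0.5475 -0.2551  0.01  ]] [[ 0.5468 -0.2531  0.016 ]]
top [347.3 209.6] [29.4 30. ] [[ 0.5488 -0.0945  0.01  ]] [[ 0.5481 -0.0936  0.016 ]]
scene [206.4 230.7] [17.7 27.7] [[ 0.551  -0.0982  0.01  ]] [[ 0.557  -0.0942  0.016 ]]
scene [175.3 221.4] [ 8.4 17.6] [[ 0.5477 -0.1761  0.01  ]] [[ 0.5538 -0.1712  0.016 ]]
scene [143.9 213. ] [11.3 24.3] [[ 0.5475 -0.2566  0.01  ]] [[ 0.5536 -0.2508  0.016 ]]
handle top 1523 ((510.1851501464844, 386.4385986328125), (25.0123348236084, 301.8017272949219), 82.53534698486328) [0.02001885 0.02366606]
handle scene 1464 ((511.91607666015625, 385.96978759765625), (22.110139846801758, 302.7201232910156), 82.46955871582031) [0.01886659 0.02155167]
0.03 196 [0.6023 0.106  0.0301] 0.03009695944275098
0.06 136 [0.6144 0.1023 0.06  ] 0.05994795631820976
0.09 151 [0.613  0.1057 0.09  ] 0.08998099753292677
mug [[0.4236 0.0733 0.0846]
 [0.4623 0.114  0.0898]
 [0.502  0.1502 0.0928]]
```

View pics/crop1.png

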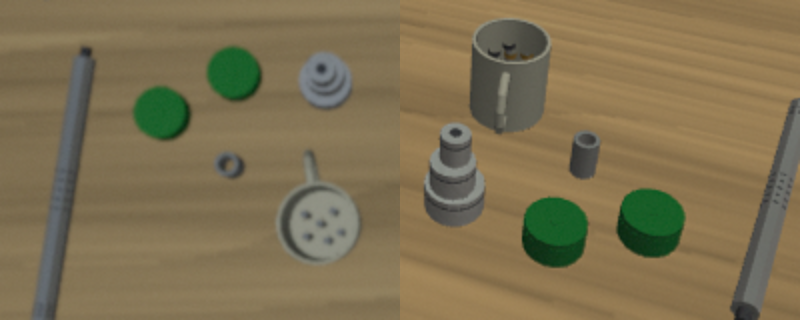

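The crop shows the stack (top-face centre at scene about (288,246), top about (250,175)), with the hollow grey tube standing apart from it and the two green discs to its left in the top view. The handle's stud is at the +x end. Next I fit circles to each disc's side points.

```bash
cat >> h.py <<'E'
from scipy.optimize import least_squares
from scipy.spatial.transform import Rotation as R
def side(vs,c0,r,z0,z1,tol=.008):
    out=[]
    for v in vs:
        P=v.cloud().reshape(-1,3); P=P[(P[:,2]>z0)&(P[:,2]<z1)&(abs(np.hypot(*(P[:,:2]-c0).T)-r)<tol)]
        if len(P)<8: out.append(None);continue
        q=least_squares(lambda c:np.hypot(*(P[:,:2]-c).T)-r,c0,loss="soft_l1",f_scale=.001); out.append((q.x.round(4),len(P)))
    return out
def inc(x=None,y=None,z=None,ang=None):
    "target TCP; ang = world angle (deg) of tool y -> increments in tool axes"
    from cell import status
    s=status.get_state(); M=R.from_rotvec(s["orientation"]).as_matrix(); p=s["tool_pos"]
    g=np.array([a if b is None else b for a,b in zip(p,(x,y,z))]); d=M.T@(g-p)/.2
    cur=np.degrees(np.arctan2(M[1,1],M[0,1])); w=0 if ang is None else -((ang-cur+90)%180-90)
    print("tcp",p.round(4),"yang",cur.round(2),"tilt",np.degrees(np.arccos(-M[2,2])).round(2),"q7",s["q"][6].round(2),"t",s["t"],"gap",s["finger_gap"].round(3),"gf",s["grasp_force"],"F",s["force"].round(1))
    print("inc",d.round(4),round(w/180,4))
E
python3 - <<'E'
from h import *
s,t=[V(np.load(n+"0.npz")) for n in("scene","top")]
c=np.array([.612,.104])
for r,z0,z1 in((.014,.064,.086),(.021,.034,.056),(.028,.004,.026)):
    print(r,"scene/top",side([s,t],c,r,z0,z1))
print("tri small top",tri(s,(288,246),t,(250.5,175)))
# top faces z in view
for r,z in((.014,.09),):
    for v in(s,t):
        P=v.cloud().reshape(-1,3);Q=P[(abs(P[:,2]-z)<.002)&(np.hypot(*(P[:,:2]-c).T)<.03)];print("face",Q.mean(0).round(4),len(Q))
# posts
for n,v in(("s",s),("t",t)):
    P=v.cloud().reshape(-1,3);P=P[(P[:,2]>.03)&(P[:,2]<.075)&(abs(P[:,0]-.548)<.06)]
    for yc in(-.0485,-.3025):
        Q=P[abs(P[:,1]-yc)<.02];print("post",n,len(Q),np.percentile(Q,[2,50,98],axis=0).round(4).tolist())
P=t.cloud().reshape(-1,3);Q=P[(P[:,2]>.02)&(abs(P[:,1]-.115)<.05)&(P[:,0]>.5)&(P[:,0]<.565)];print("mug handle max x",Q[:,0].max(),Q[Q[:,0].argmax()])
inc(.612,.104,.25,0)
E
```

```text
0.014 scene/top [(array([0.6149, 0.1053]), 150), (array([0.6137, 0.1063]), 29)]
0.021 scene/top [(array([0.618 , 0.1045]), 197), (array([0.6169, 0.1055]), 37)]
0.028 scene/top [(array([0.6152, 0.1055]), 251), (array([0.614 , 0.1066]), 39)]
tri small top (array([0.61268796, 0.10541211, 0.08650634]), np.float64(3.6771048239744025e-05))
face [0.6164 0.1062 0.0889] 88
face [0.613  0.1062 0.09  ] 127
post s 269 [[0.5254, -0.0524, 0.0308], [0.5498, -0.0436, 0.0478], [0.5796, -0.042, 0.0657]]
post s 293 [[0.5224, -0.3062, 0.0306], [0.548, -0.2974, 0.0465], [0.5771, -0.2949, 0.0647]]
post t 185 [[0.5197, -0.0515, 0.0356], [0.549, -0.0456, 0.0562], [0.5778, -0.0417, 0.0678]]
post t 292 [[0.5165, -0.3057, 0.0317], [0.5457, -0.2968, 0.0526], [0.5741, -0.2949, 0.068]]
mug handle max x 0.537078453567857 [0.53707845 0.12585769 0.05501345]Traceback (most recent call last):
  File "<stdin>", line 17, in <module>
  File "h.py", line 42, in inc
    print("tcp",p.round(4),"yang",cur.round(2),"tilt",np.degrees(np.arccos(-M[2,2])).round(2),"q7",s["q"][6].round(2),"t",s["t"],"gap",s["finger_gap"].round(3),"gf",s["grasp_force"],"F",s["force"].round(1))
                                                                                                                                       ^^^^^^^^^^^^^^^^^^^^^
AttributeError: 'float' object has no attribute 'round'
```

{"name": "carry_out", "arguments": {"increments": [[1,-1,0,-0.367,0.6],[1,-1,0,-0.367,0.6],[1,-1,0,-0.367,0.6],[1,-1,0,-0.367,0.6],[1,-1,0,-0.367,0.6],[1,-1,0,-0.367,0.6],[1,-1,0,-0.367,0.6],[1,-1,0,-0.367,0.6],[1,-1,0,-0.367,0.6]], "grip_force": 40}}

```text
t: 1.23
tool_pos: [0.3954, -0.3993, 0.2531]
orientation: [-2.224, -2.218, 0.001]
force: [-0.4, 0.0, -0.2]
finger_gap: 0.802
grasp_force: 0.0
```

```bash
sed -i 's/s\["finger_gap"\].round(3)/round(float(s["finger_gap"]),3)/' h.py; python3 -c "
from h import *
inc(.614,.105,.25,0)"
```

```text
tcp [ 0.3954 -0.3993  0.2531] yang -0.16 tilt 0.02 q7 0.55 t 1.225 gap 0.802 gf 0.0 F [-0.4  0.  -0.2]
inc [2.5248 1.0859 0.015 ] -0.0009
```

{"name": "carry_out", "arguments": {"increments": [[0.84,0.7,0,0,0.4],[0.84,0.7,0,0,0.4],[0.84,0.7,0,0,0.4],[0.84,0.7,0,0,0.4]]}}

```text
t: 1.72
tool_pos: [0.5385, -0.2269, 0.2535]
orientation: [2.217, 2.225, 0.004]
force: [0.3, -1.3, 0.3]
finger_gap: 0.701
grasp_force: 0.0
```

{"name": "carry_out", "arguments": {"increments": [[0.84,0.38,0,0,0.4],[0.84,0.38,0,0,0.4],[0.84,0.38,0,0,0.4],[0.84,0.38,0,0,0.4]]}}

```text
t: 2.22
tool_pos: [0.6141, -0.0551, 0.2537]
orientation: [-2.21, -2.231, -0.008]
force: [0.0, -1.1, -0.9]
finger_gap: 0.698
grasp_force: 0.0
```

{"name": "carry_out", "arguments": {"increments": [[0.84,0.01,0.3,0,0.0],[0.84,0.01,0.3,0,0.0],[0.84,0.01,0.3,0,0.0],[0.84,0.01,0.3,0,0.0],[0.84,0.01,0.3,0,0.0],[0.84,0.01,0.3,0,0.0],[0.84,0.01,0.3,0,0.0]]}}

```text
t: 3.1
tool_pos: [0.6143, 0.1033, 0.1937]
orientation: [2.224, 2.217, -0.0]
force: [-0.9, 0.5, -0.7]
finger_gap: 0.499
grasp_force: 0.0
```

```bash
python3 -c "
from h import *
inc(.614,.1055,.12,0)
s=snap('scene'); t=snap('top')
print('tips top', )
for n,v in (('s',s),('t',t)):
    P=v.cloud().reshape(-1,3); Q=P[(np.hypot(P[:,0]-.614,P[:,1]-.105)<.07)&(P[:,2]>.1)&(P[:,2]<.24)]
    for z in np.arange(.1,.24,.015):
        q=Q[(Q[:,2]>z)&(Q[:,2]<z+.015)]
        if len(q): print(n,round(z,3),len(q),np.percentile(q,[1,99],axis=0).round(3).tolist(), q[:,2].min().round(4))
a=cv2.resize(s.px[120:300,210:400],None,fx=4,fy=3.3); cv2.imwrite('pics/c2.png',a[:600,:800,::-1])
"
```

```text
tcp [0.6143 0.1033 0.1937] yang -0.18 tilt 0.06 q7 -0.47 t 3.1 gap 0.499 gf 0.0 F [-0.9  0.5 -0.7]
inc [ 0.0114 -0.0016  0.3684] -0.001
tips top
s 0.16 25 [[0.592, 0.095, 0.171], [0.644, 0.112, 0.175]] 0.1709
s 0.175 163 [[0.588, 0.093, 0.175], [0.651, 0.114, 0.19]] 0.175
s 0.19 181 [[0.589, 0.092, 0.19], [0.651, 0.114, 0.205]] 0.1901
s 0.205 94 [[0.57, 0.093, 0.205], [0.667, 0.117, 0.22]] 0.205
s 0.22 246 [[0.562, 0.091, 0.22], [0.671, 0.116, 0.235]] 0.2201
s 0.235 75 [[0.558, 0.09, 0.235], [0.674, 0.12, 0.24]] 0.235
```

View pics/c2.png

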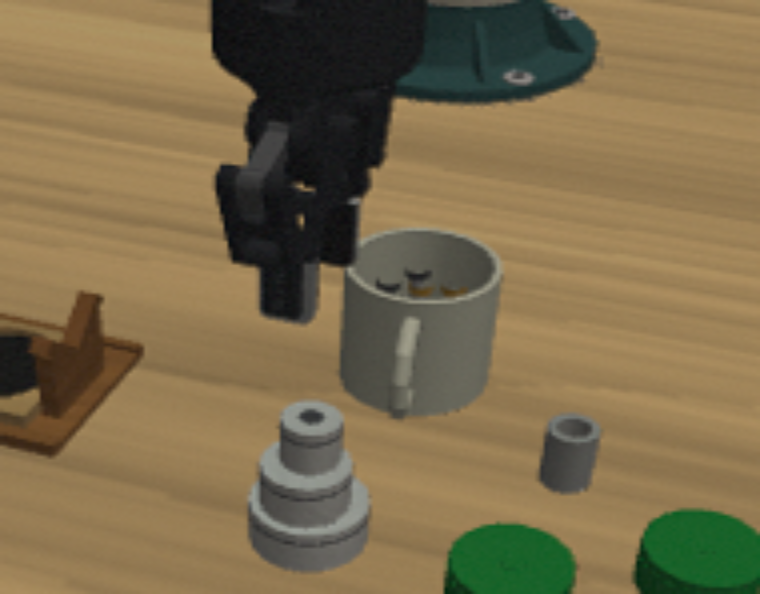

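Fingers hang above the stack (tips at crop (288,315)); stack undisturbed at (310,480). The tips read 22 mm below the TCP, as stated. Gripping the small disc.

{"name": "carry_out", "arguments": {"increments": [[0.0125,0,0.25,0,0],[0.0125,0,0.4,0,0],[0.0125,0,0.49,0,0],[0.0125,0,0.49,0,0],[0.0125,0,0.49,0,0],[0.0125,0,0.49,0,-1],[0.0125,0,0.49,0,-1],[0.0125,0,0.49,0,-1],[0.0125,0,0.49,0,-1],[0.0125,0,0.49,0,-1],[0.0125,0,0.49,0,-1]]}}

```text
t: 4.58
tool_pos: [0.615, 0.1081, 0.0969]
orientation: [2.22, 2.22, 0.004]
force: [-0.9, -0.2, 6.3]
finger_gap: 0.309
grasp_force: 39.5
```

```bash
python3 -c "
from h import *
inc(.548,-.175,.2,0)"
```

```text
tcp [0.615  0.1081 0.0969] yang -0.01 tilt 0.16 q7 -0.53 t 4.575 gap 0.309 gf 39.52324569225311 F [-0.9 -0.2  6.3]
inc [-1.4155 -0.3332 -0.5172] -0.0
```

{"name": "carry_out", "arguments": {"increments": [[0,0,-0.25,0,-1],[0,0,-0.5,0,-1],[0,0,-0.5,0,-1],[-0.3,-0.1,-0.5,0,-1],[-0.6,-0.2,-0.5,0,-1],[-0.9,-0.3,-0.5,0,-1],[-1,-0.33,-0.5,0,-1],[-1,-0.33,-0.5,0,-1],[-1,-0.33,-0.5,0,-1]]}}

```text
t: 5.7
tool_pos: [0.5482, -0.0903, 0.195]
orientation: [-2.219, -2.223, -0.002]
force: [0.2, 0.5, -0.2]
finger_gap: 0.309
grasp_force: 39.5
```

{"name": "carry_out", "arguments": {"increments": [[-0.42,0,0.2,0,-1],[-0.42,0,0.2,0,-1],[-0.42,0,0.2,0,-1],[-0.42,0,0.2,0,-1],[-0.42,0,0.2,0,-1]]}}

```text
t: 6.32
tool_pos: [0.5488, -0.1735, 0.1559]
orientation: [2.217, 2.226, 0.003]
force: [0.2, 0.4, -0.9]
finger_gap: 0.302
grasp_force: 39.5
```

```bash
python3 -c "
from h import *
inc(.548,-.175,.048,0)
s=snap('scene')
P=s.cloud().reshape(-1,3);print(side([s],np.array([.548,-.175]),.014,.11,.128,.01))
for c,r,z0,z1 in (((.6175,.105),.021,.034,.056),((.6146,.106),.028,.004,.026)): print(side([s],np.array(c),r,z0,z1))
Q=P[(np.hypot(P[:,0]-.548,P[:,1]+.175)<.03)&(P[:,2]>.07)];print(np.sort(Q[:,2])[:5])
cv2.imwrite('pics/c3.png',cv2.resize(s.px[120:300,80:320],None,fx=3,fy=3)[...,::-1])
"
```

```text
tcp [ 0.5488 -0.1735  0.1559] yang 0.22 tilt 0.1 q7 -0.03 t 6.325 gap 0.302 gf 39.53186273574829 F [ 0.2  0.4 -0.9]
inc [-0.008  -0.0048  0.5397] 0.0012
[(array([ 0.5495, -0.176 ]), 61)]
[(array([0.618 , 0.1045]), 198)]
[(array([0.6152, 0.1055]), 247)]
[0.11854569 0.11880003 0.11906135 0.1191975  0.11931784]
```

View pics/c3.png

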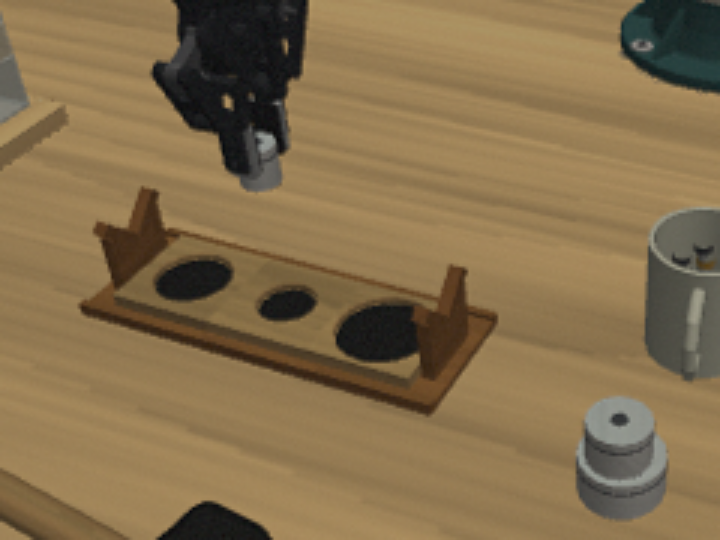

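Small disc is held upright at crop (262,165) above its pocket (287,303); mid and large are undisturbed at (620,460). Lowering.

{"name": "carry_out", "arguments": {"increments": [[-0.005,-0.006,0.3,0,-1],[-0.005,-0.006,0.48,0,-1],[-0.005,-0.006,0.54,0,-1],[-0.005,-0.006,0.54,0,-1],[-0.005,-0.006,0.54,0,-1],[-0.005,-0.006,0.54,0,-1],[-0.005,-0.006,0.54,0,-0.1],[-0.005,-0.006,0.54,0,0],[-0.005,-0.006,0.54,0,0.1],[-0.005,-0.006,0.54,0,0.1],[-0.005,-0.006,0.3,0,0.2],[-0.005,-0.006,-0.2,0,0.3],[-0.005,-0.006,-0.2,0,0.3],[-0.005,-0.006,-0.2,0,0.3]]}}

```text
t: 8.12
tool_pos: [0.5488, -0.1777, 0.1987]
orientation: [2.217, 2.217, 0.005]
force: [0.2, 0.0, -0.1]
finger_gap: 0.652
grasp_force: 0.0
```

```bash
python3 -c "
from h import *
inc(.616,.1055,.18,0)
s=snap('scene')
print(side([s],np.array([.548,-.175]),.014,.02,.035,.01))
P=s.cloud().reshape(-1,3);Q=P[(np.hypot(P[:,0]-.548,P[:,1]+.175)<.01)&(P[:,2]>.03)&(P[:,2]<.06)];print('top z',len(Q),Q.mean(0))
"
```

```text
tcp [ 0.5488 -0.1777  0.1987] yang -0.02 tilt 0.41 q7 -0.01 t 8.125 gap 0.652 gf 0.0 F [ 0.2  0.  -0.1]
inc [1.4161 0.335  0.0929] -0.0001
[(array([ 0.5475, -0.1801]), 75)]
top z 52 [ 0.5489113  -0.17311489  0.03789491]
```

{"name": "carry_out", "arguments": {"increments": [[0.7,0.17,0.05,0,0.6],[0.7,0.17,0.05,0,0.6],[0.7,0.17,0.05,0,0.6],[0.7,0.17,0.05,0,0.6]]}}

```text
t: 8.68
tool_pos: [0.5798, -0.0355, 0.1839]
orientation: [-2.216, -2.224, 0.003]
force: [-0.2, -0.8, 0.2]
finger_gap: 0.798
grasp_force: 0.0
```

{"name": "carry_out", "arguments": {"increments": [[0.7,0.17,0.1,0,0.5],[0.7,0.17,0.1,0,0.5],[0.7,0.17,0.1,0,0.5],[0.7,0.17,0.1,0,0.5],[0.7,0.17,0.1,0,0.5],[0.7,0.17,0.1,0,0.5]]}}

```text
t: 9.43
tool_pos: [0.6145, 0.0993, 0.1653]
orientation: [2.225, 2.216, -0.003]
force: [0.3, 0.2, 0.5]
finger_gap: 0.753
grasp_force: 0.0
```

```bash
python3 -c "
from h import *
inc(.6175,.105,.066,0)
s=snap('scene')
for c,r,z0,z1 in (((.6175,.105),.021,.034,.056),((.6146,.106),.028,.004,.026)): print(side([s],np.array(c),r,z0,z1))
"
```

```text
tcp [0.6145 0.0993 0.1653] yang -0.24 tilt 0.12 q7 -0.49 t 9.425 gap 0.753 gf 0.0 F [0.3 0.2 0.5]
inc [0.0294 0.0152 0.4963] -0.0013
[(array([0.6179, 0.1045]), 207)]
[(array([0.6152, 0.1056]), 245)]
```

{"name": "carry_out", "arguments": {"increments": [[0.02,0.015,0.25,0,0.5],[0.02,0.015,0.4,0,0.5],[0.02,0.015,0.49,0,0.5],[0.02,0.015,0.495,0,0.5],[0.02,0.015,0.495,0,0.5],[0.02,0.015,0.495,0,-1],[0.02,0.015,0.495,0,-1],[0.02,0.015,0.495,0,-1],[0.02,0.015,0.495,0,-1],[0.02,0.015,0.495,0,-1],[0.02,0.015,0.495,0,-1]]}}

```text
t: 10.85
tool_pos: [0.6186, 0.1071, 0.0678]
orientation: [2.221, 2.22, 0.003]
force: [-0.0, -0.2, 6.2]
finger_gap: 0.468
grasp_force: 40.2
```

```bash
python3 -c "
from h import *
inc(.5475,-.255,.17,0)"
```

```text
tcp [0.6186 0.1071 0.0678] yang -0.01 tilt 0.14 q7 -0.56 t 10.85 gap 0.468 gf 40.23155987262726 F [-0.  -0.2  6.2]
inc [-1.8102 -0.3543 -0.5122] -0.0
```

{"name": "carry_out", "arguments": {"increments": [[0,0,-0.25,0,-1],[0,0,-0.5,0,-1],[0,0,-0.5,0,-1],[-0.3,-0.1,-0.5,0,-1],[-0.6,-0.2,-0.5,0,-1],[-0.9,-0.3,-0.5,0,-1],[-0.9,-0.3,-0.5,0,-1],[-0.9,-0.3,-0.5,0,-1]]}}

```text
t: 11.85
tool_pos: [0.557, -0.0734, 0.1656]
orientation: [-2.222, -2.219, 0.001]
force: [0.2, 0.7, -1.9]
finger_gap: 0.47
grasp_force: 41.0
```

{"name": "carry_out", "arguments": {"increments": [[-0.3,-0.05,0,0,-1],[-0.6,-0.05,0,0,-1],[-0.88,-0.05,0.1,0,-1],[-0.88,-0.05,0.1,0,-1],[-0.88,-0.05,0.1,0,-1],[-0.88,-0.05,0.1,0,-1],[-0.88,-0.05,0.1,0,-1]]}}

```text
t: 12.72
tool_pos: [0.5484, -0.2471, 0.1467]
orientation: [2.218, 2.225, 0.001]
force: [-0.5, 0.2, -0.1]
finger_gap: 0.474
grasp_force: 41.0
```

```bash
python3 -c "
from h import *
inc(.5475,-.255,.049,0)
s=snap('scene')
print(side([s],np.array([.548,-.255]),.021,.116,.132,.01))
P=s.cloud().reshape(-1,3);Q=P[(np.hypot(P[:,0]-.548,P[:,1]+.255)<.03)&(P[:,2]>.08)];print(np.sort(Q[:,2])[:5])
"
```

```text
tcp [ 0.5484 -0.2471  0.1467] yang 0.2 tilt 0.05 q7 0.06 t 12.725 gap 0.474 gf 41.00673794746399 F [-0.5  0.2 -0.1]
inc [-0.0398 -0.0048  0.4883] 0.0011
[(array([ 0.5494, -0.2497]), 120)]
[0.10658086 0.10760311 0.10766619 0.10815141 0.10817486]
```

{"name": "carry_out", "arguments": {"increments": [[-0.02,-0.006,0.3,0,-1],[-0.02,-0.006,0.4,0,-1],[-0.02,-0.006,0.4,0,-1],[-0.02,-0.006,0.4,0,-1]]}}

```text
t: 13.28
tool_pos: [0.5476, -0.2531, 0.0675]
orientation: [2.22, 2.221, 0.002]
force: [0.6, 0.2, -1.0]
finger_gap: 0.475
grasp_force: 41.0
```

```bash
python3 -c "
from h import *
inc(.5475,-.255,.049,0)
s=snap('scene')
print(side([s],np.array([.548,-.255]),.021,.036,.052,.01))
"
```

```text
tcp [ 0.5476 -0.2531  0.0675] yang 0.02 tilt 0.13 q7 0.01 t 13.275 gap 0.475 gf 40.99331259727478 F [ 0.6  0.2 -1. ]
inc [-0.0094 -0.0007  0.0927] 0.0001
[(array([ 0.549 , -0.2558]), 97)]
```

Centred on the pocket within about 1 mm; lower and release.

{"name": "carry_out", "arguments": {"increments": [[0,0,0.06,0,-1],[0,0,0.092,0,-1],[0,0,0.092,0,-1],[0,0,0.092,0,-1],[0,0,0.092,0,0.1],[0,0,0.092,0,0.2],[0,0,0.092,0,0.35],[0,0,0.092,0,0.35],[0,0,-0.1,0,0.5],[0,0,-0.6,0,0.7],[0,0,-0.6,0,0.7],[0,0,-0.6,0,0.7]]}}

```text
t: 14.82
tool_pos: [0.5487, -0.2539, 0.1899]
orientation: [2.217, 2.216, 0.004]
force: [0.3, -0.2, -0.4]
finger_gap: 0.85
grasp_force: 0.0
```

{"name": "carry_out", "arguments": {"increments": [[0.9,0.17,0,0,0.8],[0.9,0.17,0,0,0.8],[0.9,0.17,0,0,0.8],[0.9,0.17,0,0,0.8],[0.9,0.17,0,0,0.8]]}}

```text
t: 15.45
tool_pos: [0.5795, -0.0736, 0.1852]
orientation: [-2.22, -2.221, 0.004]
force: [0.3, -0.2, -1.1]
finger_gap: 0.9
grasp_force: 0.0
```

{"name": "carry_out", "arguments": {"increments": [[0.89,0.17,0.1,0,0.8],[0.89,0.17,0.1,0,0.8],[0.89,0.17,0.1,0,0.8],[0.89,0.17,0.1,0,0.8],[0.89,0.17,0.1,0,0.8],[0.89,0.17,0.1,0,0.8],[0.89,0.17,0.1,0,0.8]]}}

```text
t: 16.32
tool_pos: [0.6145, 0.1023, 0.1662]
orientation: [2.225, 2.217, -0.002]
force: [-0.3, 0.3, 0.1]
finger_gap: 0.899
grasp_force: 0.0
```

```bash
python3 -c "
from h import *
inc(.6148,.106,.037,0)
s=snap('scene');t=snap('top')
print(side([s],np.array([.6146,.106]),.028,.004,.026))
for v in(s,t):
  P=v.cloud().reshape(-1,3)
  for yc,r in((-.177,.014),(-.255,.021)):
    Q=P[(np.hypot(P[:,0]-.548,P[:,1]-yc)<.03)&(P[:,2]>.034)&(P[:,2]<.06)];print('top',len(Q),Q.mean(0).round(4),Q[:,2].min(),Q[:,2].max(), side([v],np.array([.548,yc]),r,.02,.036,.01))
cv2.imwrite('pics/c4.png',np.hstack([cv2.resize(s.px[160:320,100:310],None,fx=2.5,fy=2.5)[:,:400],cv2.resize(t.px[150:310,220:480],None,fx=1.5,fy=2.5)])[...,::-1])
"
```

```text
tcp [0.6145 0.1023 0.1662] yang -0.2 tilt 0.07 q7 -0.51 t 16.325 gap 0.899 gf 0.0 F [-0.3  0.3  0.1]
inc [0.0194 0.0018 0.6462] -0.0011
[(array([0.6151, 0.1055]), 254)]
top 103 [ 0.5502 -0.178   0.0381] 0.03404555174759716 0.04084955403587598 [(array([ 0.5478, -0.1802]), 79)]
top 197 [ 0.5502 -0.2534  0.0383] 0.03400096696173738 0.04131624800870182 [(array([ 0.547 , -0.2558]), 124)]<string>:9: RuntimeWarning: Mean of empty slice.
  ret = um.true_divide(
Traceback (most recent call last):
ValueError: zero-size array to reduction operation minimum which has no identity
```

{"name": "carry_out", "arguments": {"increments": [[0.01,0.002,0.3,0,0.8],[0.01,0.002,0.5,0,0.8],[0.01,0.002,0.62,0,0.8],[0.01,0.002,0.65,0,0.8],[0.01,0.002,0.65,0,0.8],[0.01,0.002,0.65,0,-1],[0.01,0.002,0.65,0,-1],[0.01,0.002,0.65,0,-1],[0.01,0.002,0.65,0,-1],[0.01,0.002,0.65,0,-1]]}}

```text
t: 17.68
tool_pos: [0.6159, 0.107, 0.038]
orientation: [2.221, 2.22, 0.003]
force: [-0.3, -0.2, 6.8]
finger_gap: 0.635
grasp_force: 42.0
```

```bash
python3 -c "
from h import *
inc(.549,-.0955,.15,0)"
```

```text
tcp [0.6159 0.107  0.038 ] yang -0.01 tilt 0.15 q7 -0.6 t 17.675 gap 0.635 gf 41.954505443573 F [-0.3 -0.2  6.8]
inc [-1.0126 -0.3329 -0.561 ] -0.0001
```

{"name": "carry_out", "arguments": {"increments": [[0,0,-0.3,0,-1],[0,0,-0.6,0,-1],[0,0,-0.6,0,-1],[-0.3,-0.1,-0.6,0,-1],[-0.6,-0.2,-0.6,0,-1],[-0.9,-0.3,-0.6,0,-1],[-1,-0.33,-0.6,0,-1],[-1,-0.33,-0.6,0,-1],[-1,-0.33,-0.6,0,-1],[-1,-0.33,-0.6,0,-1],[-1,-0.33,-0.6,0,-1]]}}

```text
t: 19.05
tool_pos: [0.5492, -0.0916, 0.1563]
orientation: [-2.219, -2.224, -0.001]
force: [0.7, 0.0, -2.7]
finger_gap: 0.636
grasp_force: 43.8
```

```bash
python3 -c "
from h import *
inc(.549,-.0955,.049,0)
s=snap('scene')
print(side([s],np.array([.548,-.096]),.028,.122,.14,.01))
"
```

```text
tcp [ 0.5492 -0.0916  0.1563] yang 0.14 tilt 0.03 q7 -0.23 t 19.05 gap 0.636 gf 43.818506598472595 F [ 0.7  0.  -2.7]
inc [-0.0196 -0.0013  0.5364] 0.0008
[(array([ 0.5498, -0.0932]), 201)]
```

{"name": "carry_out", "arguments": {"increments": [[-0.01,0,0.3,0,-1],[-0.01,0,0.44,0,-1],[-0.01,0,0.44,0,-1],[-0.01,0,0.44,0,-1]]}}

```text
t: 19.6
tool_pos: [0.5499, -0.0948, 0.0692]
orientation: [2.22, 2.221, 0.002]
force: [0.1, 0.3, -1.8]
finger_gap: 0.631
grasp_force: 43.7
```

```bash
python3 -c "
from h import *
inc(.549,-.0955,.049,0)
s=snap('scene')
print(side([s],np.array([.548,-.096]),.028,.036,.054,.01))
cv2.imwrite('pics/c4.png',cv2.resize(s.px[160:280,100:270],None,fx=4,fy=4)[...,::-1])
"
```

```text
tcp [ 0.5499 -0.0948  0.0692] yang 0.03 tilt 0.1 q7 -0.3 t 19.6 gap 0.631 gf 43.72953951358795 F [ 0.1  0.3 -1.8]
inc [-0.0036 -0.0045  0.101 ] 0.0002
[(array([ 0.5505, -0.0965]), 151)]
```

View pics/c4.png

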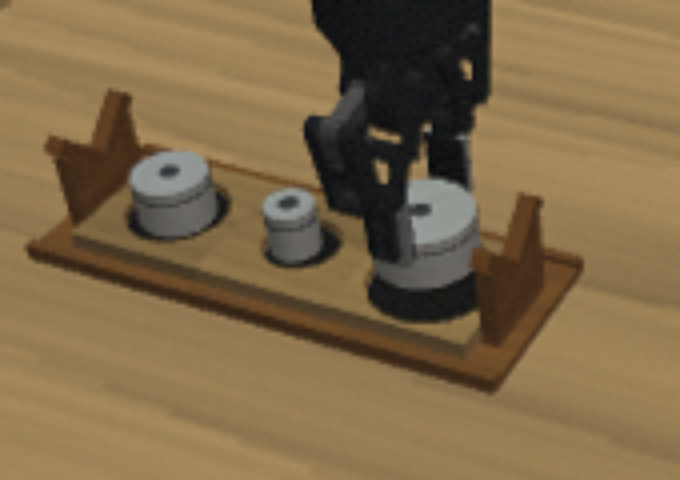

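Mid (172,195) and small (292,228) sit flat in their pockets; the large disc (425,230) hovers over its own. Lowering and releasing.

{"name": "carry_out", "arguments": {"increments": [[0,-0.005,0.06,0,-1],[0,-0.005,0.1,0,-1],[0,-0.005,0.1,0,-1],[0,-0.005,0.1,0,-1],[0,-0.005,0.1,0,0.4],[0,-0.005,0.1,0,0.5],[0,-0.005,0.1,0,0.7],[0,-0.005,0.1,0,0.7],[0,-0.005,-0.1,0,0.8],[0,-0.005,-0.6,0,0.7],[0,-0.005,-0.6,0,0.7],[0,-0.005,-0.6,0,0.7]]}}

```text
t: 21.15
tool_pos: [0.55, -0.0954, 0.1916]
orientation: [2.218, 2.217, 0.007]
force: [0.1, -0.4, -0.6]
finger_gap: 0.848
grasp_force: 0.0
```

{"name": "carry_out", "arguments": {"increments": [[0.3,0,-0.2,0.06,0.3],[0.6,0,-0.2,0.12,0.3],[0.9,0,-0.2,0.18,0.3],[1,0,-0.2,0.24,0.3],[1,0,-0.2,0.3,0.3],[1,0,-0.2,0.36,0.3],[1,0,-0.2,0.42,0.3],[1,0,-0.2,0.458,0.3],[1,0,-0.2,0.458,0.3],[1,0,-0.2,0.458,0.3]]}}

```text
t: 22.4
tool_pos: [0.5474, 0.1047, 0.2276]
orientation: [3.134, 0.21, -0.002]
force: [0.2, 0.1, 0.2]
finger_gap: 0.649
grasp_force: 0.0
```

```bash
python3 -c "
from h import *
inc(.505,.387,.15,82.5)
s=snap('scene');t=snap('top')
for v in(s,t):
  P=v.cloud().reshape(-1,3)
  for yc,r in((-.177,.014),(-.255,.021),(-.0955,.028)):
    Q=P[(np.hypot(P[:,0]-.548,P[:,1]-yc)<.03)&(P[:,2]>.036)&(P[:,2]<.06)]
    if len(Q): print('top',len(Q),Q.mean(0).round(4),np.percentile(Q[:,2],[2,98]).round(4),side([v],np.array([.548,yc]),r,.02,.036,.01))
for n,v,box in(('t',t,(95,145,155,310)),('s',s,(425,470,228,345))):
    x0,x1,y0,y1=box; P=v.cloud()[y0:y1,x0:x1].reshape(-1,3); P=P[(P[:,2]>.017)&(P[:,2]<.05)&(P[:,1]>.3)]
    q=np.median(P[:,:2],0); u,_,w=np.linalg.svd(P[:,:2]-P[:,:2].mean(0)); a=(P[:,:2]-q)@w[0]
    print(n,len(P),w[0],q+w[0]*(a.min()+a.max())/2,a.max()-a.min(),np.median(P[:,2]))
"
```

```text
tcp [0.5474 0.1047 0.2276] yang -82.33 tilt 0.08 q7 -1.74 t 22.4 gap 0.649 gf 0.0 F [0.2 0.1 0.2]
inc [-0.0209 -1.4271  0.3875] 0.0843
top 91 [ 0.5494 -0.1787  0.0386] [0.0361 0.0408] [(array([ 0.5476, -0.1802]), 83)]
top 187 [ 0.5495 -0.254   0.0386] [0.0364 0.0406] [(array([ 0.5472, -0.256 ]), 118)]
top 367 [ 0.5506 -0.0958  0.0385] [0.0365 0.0403] [(array([ 0.5485, -0.0967]), 149)]
top 144 [ 0.5458 -0.1785  0.04  ] [0.0366 0.0431] [(array([ 0.5462, -0.1794]), 25)]
top 323 [ 0.545  -0.2541  0.0403] [0.0371 0.0436] [(array([ 0.5455, -0.2552]), 54)]
top 571 [ 0.5466 -0.0953  0.0402] [0.037 0.043] [(array([ 0.5471, -0.0961]), 32)]
t 1194 [-0.99134797  0.13126008] [0.50850221 0.38551159] 0.2996868579765443 0.02083213352021679
s 1014 [ 0.99147337 -0.13030944] [0.50660372 0.38655421] 0.2917602080140381 0.019821832279424134
```

All three discs are flat (tops at z ≈ 0.040, every one within 5 mm of its pocket). Now the handle: middle at about (0.505, 0.3865), axis at −7.5°.

{"name": "carry_out", "arguments": {"increments": [[0,-0.7,0,0.084,0.3],[0,-0.7,0,0.084,0.3],[0,-0.7,0,0.084,0.3],[0,-0.7,0,0.084,0.3]]}}

```text
t: 23.0
tool_pos: [0.5289, 0.2448, 0.2281]
orientation: [-3.135, 0.201, 0.001]
force: [0.5, -0.5, -1.3]
finger_gap: 0.651
grasp_force: 0.0
```

```bash
python3 -c "
from h import *
inc(.505,.3865,.12,82.5)"
```

```text
tcp [0.5289 0.2448 0.2281] yang -97.34 tilt 0.02 q7 -2.21 t 23.0 gap 0.651 gf 0.0 F [ 0.5 -0.5 -1.3]
inc [-0.2091 -0.6871  0.5407] 0.0009
```

{"name": "carry_out", "arguments": {"increments": [[-0.21,-0.69,0.3,0.001,0.1],[-0.21,-0.69,0.54,0.001,0.1],[-0.21,-0.69,0.54,0.001,0.1],[-0.21,-0.69,0.54,0.001,0.1],[-0.21,-0.69,0.54,0.001,0.1],[-0.21,-0.69,0.54,0.001,0.1],[-0.21,-0.69,0.54,0.001,0.1]]}}

```text
t: 23.88
tool_pos: [0.5073, 0.3844, 0.1216]
orientation: [-3.134, 0.216, -0.003]
force: [-0.3, -0.1, -0.2]
finger_gap: 0.55
grasp_force: 0.0
```

```bash
python3 -c "
from h import *
inc(.505,.3865,.030,82.5)"
```

```text
tcp [0.5073 0.3844 0.1216] yang -97.89 tilt 0.11 q7 -2.43 t 23.875 gap 0.55 gf 0.0 F [-0.3 -0.1 -0.2]
inc [-0.0139 -0.0084  0.458 ] -0.0022
```

{"name": "carry_out", "arguments": {"increments": [[-0.014,-0.008,0.25,-0.002,0.1],[-0.014,-0.008,0.4,-0.002,0.1],[-0.014,-0.008,0.455,-0.002,0.1],[-0.014,-0.008,0.455,-0.002,0.1],[-0.014,-0.008,0.455,-0.002,0.1],[-0.014,-0.008,0.455,-0.002,-1],[-0.014,-0.008,0.455,-0.002,-1],[-0.014,-0.008,0.455,-0.002,-1],[-0.014,-0.008,0.455,-0.002,-1],[-0.014,-0.008,0.455,-0.002,-1],[-0.014,-0.008,0.455,-0.002,-1]], "grip_force": 70}}

```text
t: 25.25
tool_pos: [0.504, 0.3883, 0.0307]
orientation: [-3.134, 0.203, -0.002]
force: [-0.6, -1.0, 6.2]
finger_gap: 0.236
grasp_force: 69.0
```

```bash
python3 -c "
from h import *
inc(.505,.3865,.2,82.5)
s=snap('scene')
cv2.imwrite('pics/c5.png',cv2.resize(s.px[180:360,360:560],None,fx=3,fy=3)[...,::-1])"
```

```text
tcp [0.504  0.3883 0.0307] yang -97.4 tilt 0.1 q7 -2.43 t 25.25 gap 0.236 gf 69.04923520982265 F [-0.6 -1.   6.2]
inc [ 0.0073  0.0072 -0.8463] 0.0006
```

View pics/c5.png

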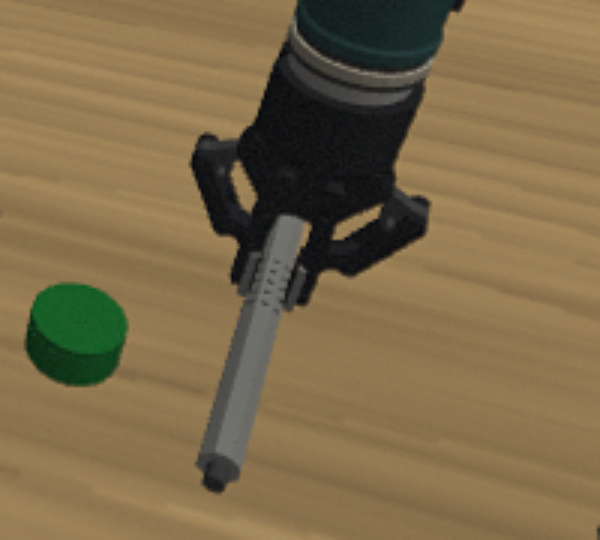

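Gripped on the knurl at the handle's middle (crop (270,285)). Lift and carry.

{"name": "carry_out", "arguments": {"increments": [[0,0,-0.2,0,-1],[0,0,-0.4,0,-1],[0,0,-0.65,0,-1],[0,0,-0.9,0,-1],[0,0,-0.9,0,-1],[0,0,-0.9,0,-1]]}}

```text
t: 26.05
tool_pos: [0.5023, 0.387, 0.2085]
orientation: [3.133, -0.202, -0.003]
force: [-1.3, 0.5, -3.5]
finger_gap: 0.224
grasp_force: 69.7
```

{"name": "carry_out", "arguments": {"increments": [[0,0.2,0,-0.04,-1],[0,0.4,0,-0.09,-1],[0,0.6,0,-0.14,-1],[0,0.8,0,-0.19,-1],[0,1,0,-0.24,-1],[0,1,0,-0.29,-1],[0,1,0,-0.34,-1],[0,1,0,-0.39,-1],[0,1,0,-0.44,-1],[0,1,0,-0.49,-1],[0,1,0,-0.54,-1],[0,1,0,-0.54,-1],[0,1,0,-0.54,-1],[0,1,0,-0.54,-1]]}}

```text
t: 27.8
tool_pos: [0.4774, 0.1894, 0.2089]
orientation: [-2.226, -2.216, 0.001]
force: [0.0, -0.3, -2.9]
finger_gap: 0.227
grasp_force: 69.7
```

```bash
python3 -c "
from h import *
inc(.548,-.1748,.16,-.5)"
```

```text
tcp [0.4774 0.1894 0.2089] yang -0.25 tilt 0.06 q7 -0.77 t 27.8 gap 0.227 gf 69.71341207623482 F [ 0.  -0.3 -2.9]
inc [-1.8195  0.3613  0.2447] 0.0014
```

{"name": "carry_out", "arguments": {"increments": [[-0.3,0.05,0,0,-1],[-0.6,0.1,0,0,-1],[-0.9,0.18,0,0,-1],[-0.9,0.18,0,0,-1],[-0.9,0.18,0,0,-1]]}}

```text
t: 28.42
tool_pos: [0.5131, 0.0096, 0.2093]
orientation: [-2.226, -2.216, -0.001]
force: [0.5, 0.4, -2.7]
finger_gap: 0.23
grasp_force: 69.7
```

{"name": "carry_out", "arguments": {"increments": [[-0.3,0.05,0,0,-1],[-0.6,0.1,0,0,-1],[-0.91,0.18,0.25,0.001,-1],[-0.91,0.18,0.25,0.001,-1],[-0.91,0.18,0.25,0.001,-1],[-0.91,0.18,0.25,0.001,-1],[-0.91,0.18,0.25,0.001,-1],[-0.91,0.18,0.25,0.001,-1]]}}

```text
t: 29.42
tool_pos: [0.5489, -0.1714, 0.1601]
orientation: [2.226, 2.216, 0.001]
force: [-0.4, -0.1, -2.5]
finger_gap: 0.229
grasp_force: 69.7
```

```bash
python3 -c "
from h import *
inc(.548,-.1748,.079,-.5)
s=snap('scene')
P=s.cloud().reshape(-1,3)
P=P[(abs(P[:,0]-.548)<.013)&(P[:,2]>.11)&(P[:,2]<.155)&(abs(P[:,1]+.175)<.16)&(abs(P[:,1]+.175)>.04)]
for b in((-.33,-.22),(-.13,-.02)):
  Q=P[(P[:,1]>b[0])&(P[:,1]<b[1])];print(len(Q),Q.mean(0).round(4),np.percentile(Q[:,2],[2,98]).round(4),np.percentile(Q[:,0],[2,98]).round(4))
print(P[:,1].min(),P[:,1].max())
cv2.imwrite('pics/c6.png',cv2.resize(s.px[120:280,80:280],None,fx=3.5,fy=3.5)[...,::-1])"
```

```text
tcp [ 0.5489 -0.1714  0.1601] yang -0.24 tilt 0.06 q7 -0.11 t 29.425 gap 0.229 gf 69.71543233841658 F [-0.4 -0.1 -2.5]
inc [-0.0169 -0.0048  0.4055] 0.0014
417 [ 0.5557 -0.2685  0.145 ] [0.1306 0.1513] [0.5454 0.5608]
513 [ 0.5556 -0.073   0.1451] [0.1301 0.1509] [0.5459 0.5609]
-0.3175449124872087 -0.015121689376632219
```

View pics/c6.png

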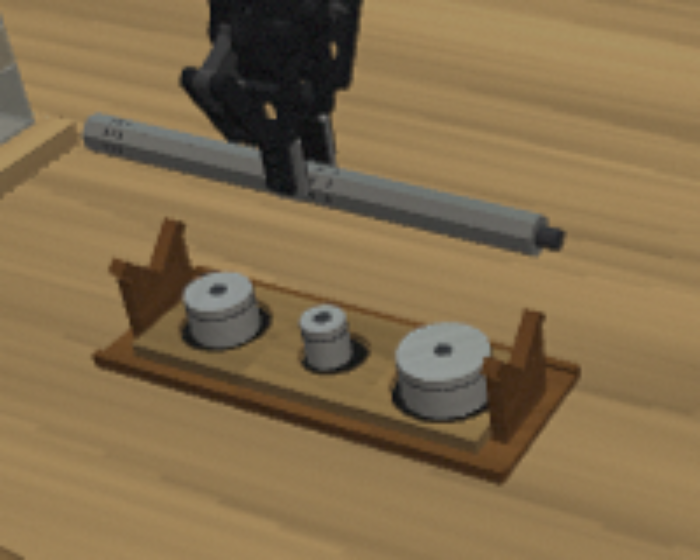

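Handle is level over the case, stud at crop (555,238), knurl at (320,180) over the small disc, discs all flat. Lowering into the notches.

{"name": "carry_out", "arguments": {"increments": [[-0.01,-0.005,0.2,0.001,-1],[-0.01,-0.005,0.32,0.001,-1],[-0.01,-0.005,0.32,0.001,-1],[-0.01,-0.005,0.36,0.001,-1],[-0.01,-0.005,0.39,0.001,-1],[-0.01,-0.005,0.402,0.001,-1],[-0.01,-0.005,0.402,0.001,-1],[-0.01,-0.005,0.402,0.001,-1]]}}

```text
t: 30.48
tool_pos: [0.5478, -0.1747, 0.0792]
orientation: [2.232, 2.21, 0.001]
force: [0.4, -0.1, -2.4]
finger_gap: 0.23
grasp_force: 69.8
```

```bash
python3 -c "
from h import *
inc(.548,-.1748,.0787,-.5)
s=snap('scene')
P=s.cloud().reshape(-1,3)
P=P[(abs(P[:,0]-.548)<.013)&(P[:,2]>.05)&(P[:,2]<.08)&(abs(P[:,1]+.175)<.19)&(abs(P[:,1]+.175)>.04)]
print(P[:,1].min(),P[:,1].max(),np.percentile(P[:,2],98))"
```

```text
tcp [ 0.5478 -0.1747  0.0792] yang -0.54 tilt 0.04 q7 -0.18 t 30.475 gap 0.23 gf 69.75788734853268 F [ 0.4 -0.1 -2.4]
inc [-0.0004  0.0009  0.0023] -0.0002
-0.3192051508762887 -0.01653412561383283 0.07047533805568251
```

{"name": "carry_out", "arguments": {"increments": [[0,0,0.003,0,-1],[0,0,0.003,0,-0.5],[0,0,0.003,0,-0.3],[0,0,0.003,0,0],[0,0,0.003,0,0.3],[0,0,0.003,0,0.3],[0,0,-0.1,0,0.3],[0,0,-0.4,0,0.3],[0,0,-0.8,0,0.3],[0,0,-0.8,0,0.3],[0,0,-0.8,0,0.3]]}}

```text
t: 31.9
tool_pos: [0.548, -0.1749, 0.2399]
orientation: [2.231, 2.209, 0.001]
force: [-0.1, 0.0, -0.3]
finger_gap: 0.646
grasp_force: 0.0
```

{"name": "carry_out", "arguments": {"increments": [[1,0,0,0,0.3],[1,0,0,0,0.3],[1,0,0,0,0.3],[1,0,0,0,0.3],[1,0,0,0,0.3],[1,0,0,0,0.3],[1,0,0,0,0.3],[1,0,0,0,0.3]]}}

```text
t: 32.9
tool_pos: [0.5494, 0.0238, 0.2387]
orientation: [2.235, 2.208, -0.001]
force: [-0.1, 0.6, 0.3]
finger_gap: 0.65
grasp_force: 0.0
```

```bash
python3 -c "
from h import *
s=snap('scene');t=snap('top')
for v in (s,t):
  P=v.cloud().reshape(-1,3)
  P=P[(abs(P[:,0]-.548)<.014)&(P[:,2]>.062)&(P[:,2]<.08)&(abs(P[:,1]+.175)<.16)]
  r=cv2.minAreaRect((P[:,:2]*1000).astype(np.float32));print(len(P),r,np.percentile(P[:,2],[50,98]).round(4))
  Q=P[P[:,2]>.067]
  for b in((-.33,-.22),(-.13,-.02)): q=Q[(Q[:,1]>b[0])&(Q[:,1]<b[1])];print(q.mean(0).round(4))
cv2.imwrite('pics/c7.png',np.hstack([cv2.resize(s.px[160:290,80:280],None,fx=2,fy=3),cv2.resize(t.px[160:290,300:470],(400,390))])[...,::-1])"
```

```text
924 ((552.1077270507812, -167.8232879638672), (301.3249816894531, 18.97074317932129), 89.75501251220703) [0.0672 0.07  ]
[ 0.5499 -0.2685  0.0686]
[ 0.5514 -0.0781  0.0685]
366 ((546.1119384765625, -281.5306091308594), (75.16737365722656, 22.351831436157227), 89.32864379882812) [0.0688 0.0722]
[ 0.546  -0.2846  0.0697]
[nan nan nan]<string>:9: RuntimeWarning: Mean of empty slice.
  ret = um.true_divide(
```

View pics/c7.png

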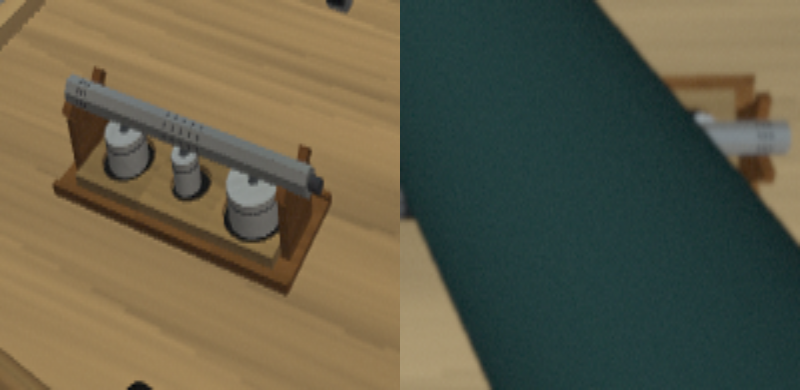

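The handle rests in both notches: its top is at z ≈ 0.070, its middle at y ≈ −0.174, and it runs parallel to the case. The discs sit flat beneath it, and the arm is clear.

```bash
python3 -c "
from cell import ticket
print(ticket.close_job())"
```

```text
the job is handed in; nothing more can be done
None
```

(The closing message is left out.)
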